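# Shut the jeweller's bench cabinet, lapped leaf last

### The arm

A 7-joint arm with a two-finger parallel gripper is mounted at the origin on the work surface. World frame = base frame: x ahead of the robot, y to its left, z up, the work surface at z = 0. Lengths are in mm, angles in rad, forces in N, time in s.
With the tool pointing down it reaches from about 400 to 875 mm from the base axis. Payload 4.4 kg.
Tool frame: the origin (TCP) lies at the centre of the arm's flange, where the gripper is bolted on; the fingertips stand 173 mm ahead of it and the grasp point (between the pads) lies 155 mm ahead of it; z points along the fingers, y is the direction in which the jaws open and shut (so a half turn about z gives the same grasp; the last joint's range is limited). The gripper opens to 85 mm and grips with 20 to 120 N. Pads are 22 mm wide; open, the fingers measure 114 mm over their backs; the gripper's body (76 mm by 85 mm) begins 54 mm behind the grasp point. The pads swing forward as they close: fully open they stand 13 mm farther back than shut.
Start: joints at [1.21, 0.628, 0.038, 1.517, -0.027, 0.996, -0.02], TCP at [188.878, -621.965, 404.713] pointing down, gripper open.
Joint ranges: [-3.06, 3.06], [-0.37, 2.12], [-1.25, 1.32], [0.18, 2.47], [-1.1, 4.24], [0.23, 1.98], [-2.94, 2.94]. Speed limits (rad/s): [2.57, 2.57, 3.14, 3.14, 3.14, 3.14, 3.14].

### API

Orientations are given as [roll, pitch, yaw] about the fixed x, y, z axes, in that order (R = Rz(yaw) Ry(pitch) Rx(roll)).
In Python, from cell import * gives the robot as it stands. The module is installed in compiled form; this text tells all that it offers.
- The arm moves only by the shell command python3 -m jog 'ROWS'. ROWS is JSON, one flat list of numbers, 5 for each row, row after row: the shift along the tool's x, y, z in mm, then the turn about the tool's z in degrees, then the finger opening in mm, from 0 to 85.4. A call has 1 to 20 rows; each row is the pose to reach, as a shift and turn from the pose commanded when the call began, along the tool's axes at that moment; what a row does not reach only later rows make up. A row lasts 1/12 s, in which the tool goes at most 41.7 mm and 7.16 degrees, less where a joint would pass 70% of its speed; a pose out of reach is approached as far as the arm can. A call with a gripper value outside its range is refused whole. The fingers move at their own pace and stop on an object; the grip force is fixed at half the most. Time passes only in rows, so rows that repeat a pose let the fingers close. It gives the time, the measured TCP pose, the force and the opening at its end, in the units of the state.
- read_state(): the state, without advancing time (a new reading comes with each control period).
- get_image(name): name is "side" or "top" or "wrist"; returns (picture, depth): 480x640x3 uint8, blue, green, red; 480x640 float32, mm along the optical axis (not along the pixel's ray), 0 where there is no reading.
- camera_params(name): a dict with "K" (3x3 intrinsics, pixels), "T" (4x4, takes a point from camera to world coordinates). Camera axes: x right, y up, looking along -z (the intrinsics and any distortion apply to the point x, -y, -z); pixel columns grow to the right and rows downward; lengths in mm; the calibration is good to about 2 mm. A picture is of the moment at which its call begins: read the wrist's pose just before it. camera_params takes no time and is no camera call; for the wrist camera it gives the pose at the moment of the call.
- finish_job(): hands the job in, once; it reports no verdict.
The state is a dict: "clock": time; "qpos": joint angles; "qd": joint speeds; "tau": joint torques, N m; "eef_pos": TCP position; "tool_rot": TCP orientation; "force": force on the tool from outside, world axes, zero at the start; "torque": the same for the moment, N m; "width": finger opening in mm.
Only numpy, scipy, OpenCV 4.12 (cv2) and the standard library are available. Lean on these libraries where they do the work, as an engineer would, in place of code of your own. Each camera call takes 0.05 s, during which the arm holds its last target.

### The job

Shut both doors of the small wooden bench cabinet so that their meeting edges lap: first the rebated door fully home while the flanged door still stands open, then the flanged door fully home on top of it, its flange lying in the other's rebate. Do not knock over or push away the glass jar standing on the bench in front of the cabinet.

Things in the scene. Friction and masses are not known exactly. Their poses are not given: they have to be found in the camera images.
- cabinet: Fixed dark wood bench cabinet, 130 mm deep (x), 280 wide (y), 150 high; two pale wood doors at its front. Origin: centre of its underside. Own +x points out of the open front, away from the robot; +y along the width. Doors: 16 mm thick, from 5 to 145 mm above the bench, back face on the hinge plane x = 65 mm when shut. Outer-face knob: 14 mm proud, 112 mm from hinge, 45 mm above the bench.
- rebated_leaf (a joint): Hinge angle (rad) of the rebated door: 0 shut, grows as its free edge swings out to the front, 1.57 square to it, stop 1.9. Upright hinge at cabinet x = 65, y = -140 mm; 147 mm from hinge to free edge. Along the last 20 mm the outer half of its thickness is cut away, leaving an 8 mm tongue. Stays where left (under 1 N moves its edge).
- flanged_leaf (a joint): Hinge angle (rad) of the flanged door: 0 shut, grows as its free edge swings out to the front, stop 1.9. Upright hinge at cabinet x = 65, y = +140 mm; 150 mm to free edge. Its last 20 mm is a 6.5 mm flange level with the outer face, lying over the other's tongue when shut. Shut first, it stops the rebated door at about 0.13 rad. Stays where left (under 1 N moves its edge).
- jar: Loose closed round glass jar with a metal lid, 60 mm across, 85 mm high, standing on the bench in front of the cabinet. Origin: centre of its underside, z along its axis.
Things that resemble listed ones, but are neither listed nor needed, are in the scene too. Several things have the shape of the jar; the one meant has the colours described above.

How it is judged (in metres and radians):
On the way:
1. the rebated door is shut while the flanged door still stands open (value of joint rebated_leaf below 0.1 rad and value of joint flanged_leaf above 0.3 rad), for 0.2 s.
At the end, for the whole second after the job is handed in: Both doors are shut to within 0.1 rad (about 15 mm at the free edges), the flange lapped over the tongue, and the jar stands upright within 40 mm of where it was (value of joint each of rebated_leaf, flanged_leaf below 0.1 rad and angle between jar's own z axis and vertical below 0.2 rad and distance of jar from where it was at the start of the episode below 0.04 m); the robot touches nothing.
It fails at once if the jar is knocked over (angle between jar's own z axis and vertical above 0.6 rad).
It also fails if it takes over 48 s, if anything falls off the work surface, if the arm or the gripper's body presses on something with over 40 N, if the wrist force passes 120 N, or if a joint passes its speed limit or range.

## Working session

There is one attempt and no reset: what is moved stays moved. The work goes in short steps, Python scripts to look and compute and a shell command to move; the robot and the scene stay as the last step left them, time stands still between calls to the robot, and variables do not carry over. Pictures are saved under pics/ and viewed, and the job is handed in when it is done.

```bash
mkdir -p pics; python3 - <<'E'
from cell import *
import cv2
s=read_state();print({k:s[k] for k in('clock','eef_pos','tool_rot','width')})
for n in('side','top','wrist'):
    p,d=get_image(n);cv2.imwrite(f'pics/{n}0.png',p)
    import numpy as np
    np.save(f'pics/{n}0.npy',d);c=camera_params(n);np.savez(f'pics/{n}0c.npz',**{k:c[k] for k in('K','T')});print(n,c)
E
```

```text
{'clock': 0.0, 'eef_pos': array([ 188.78242083, -621.67255071,  403.80966846]), 'tool_rot': array([-3.13972716e+00,  1.25241288e-05,  2.94719616e-01]), 'width': 85.48745718306158}
side {'K': array([[601.40031992,   0.        , 317.40165712],
       [  0.        , 601.40031992, 242.83324641],
       [  0.        ,   0.        ,   1.        ]]), 'T': array([[-4.65604029e-01, -5.66188395e-01,  6.80179086e-01,
         1.17831324e+03],
       [ 8.84937151e-01, -3.06505134e-01,  3.50629207e-01,
         3.39198388e+02],
       [ 9.95619342e-03,  7.65170114e-01,  6.43751171e-01,
         5.89892687e+02],
       [ 0.00000000e+00,  0.00000000e+00,  0.00000000e+00,
         1.00000000e+00]])}
top {'K': array([[438.81874206,   0.        , 318.5710087 ],
       [  0.        , 438.81874206, 238.444249  ],
       [  0.        ,   0.        ,   1.        ]]), 'T': array([[-3.01344303e-02,  9.89363421e-01, -1.42309302e-01,
         5.10820042e+02],
       [-9.98644621e-01, -2.37559914e-02,  4.63095368e-02,
         4.15016442e+01],
       [ 4.24362632e-02,  1.43511930e-01,  9.88738332e-01,
         6.76373347e+02],
       [ 0.00000000e+00,  0.00000000e+00,  0.00000000e+00,
         1.00000000e+00]])}
wrist {'K': array([[377.28568989,   0.        , 322.76222955],
       [  0.        , 377.28568989, 240.93940698],
       [  0.        ,   0.        ,   1.        ]]), 'T': array([[ 2.91440396e-01,  9.06165409e-01,  3.06474707e-01,
         2.65699730e+02],
       [-9.56587972e-01,  2.76545157e-01,  9.19903714e-02,
        -5.98996252e+02],
       [-1.39560359e-03, -3.19979729e-01,  9.47423361e-01,
         3.73751696e+02],
       [ 0.00000000e+00,  0.00000000e+00,  0.00000000e+00,
         1.00000000e+00]])}
```

View pics/side0.png

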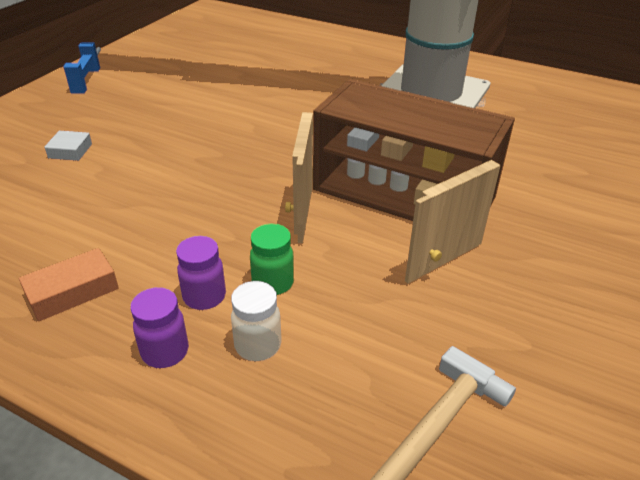

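View pics/top0.png

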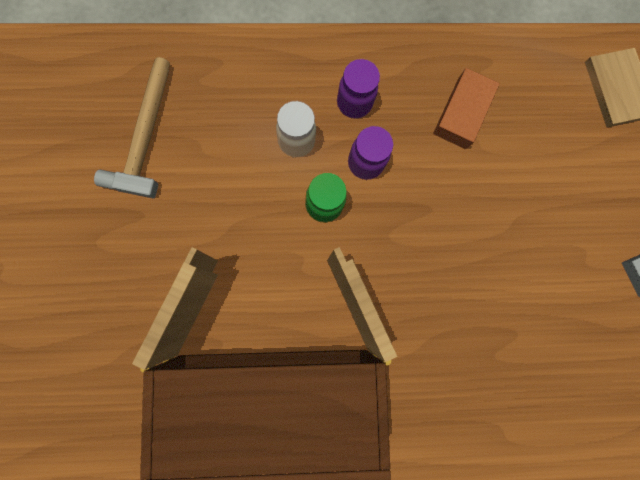

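```bash
cat > h.py <<'E'
import numpy as np
def pt(n,u,v,z=None,tag='0'):
    c=np.load(f'pics/{n}{tag}c.npz');K,T=c['K'],c['T'];d=np.load(f'pics/{n}{tag}.npy')
    r=np.array([(u-K[0,2])/K[0,0],-(v-K[1,2])/K[1,1],-1.])
    rw=T[:3,:3]@r;o=T[:3,3]
    dep=float(np.median(d[int(v)-1:int(v)+2,int(u)-1:int(u)+2])) if z is None else (z-o[2])/rw[2]
    return o+rw*dep
E
python3 - <<'E'
from h import *
np.set_printoptions(precision=1,suppress=True)
for nm,u,v in [('roofFL',152,370),('roofFR',376,365),('roof mid',265,420)]: print(nm,pt('top',u,v),pt('top',u,v,150))
for nm,u,v in [('hingeL',137,366),('hingeL out',147,370),('freeL outer',193,251),('freeL inner',214,262),('hingeR',393,357),('hingeR in',383,361),('freeR outer',342,249),('freeR inner',329,254)]:print(nm,pt('top',u,v,145))
for nm,u,v in [('white',296,119),('green',327,192),('pur',374,144),('hammer',128,184)]:print(nm,pt('top',u,v))
import cv2
im=cv2.imread('pics/top0.png')[230:390,110:420];cv2.imwrite('pics/crop.png',cv2.resize(im,None,fx=2.5,fy=2.5))
E
```

```text
roofFL [438.9 212.6 148.8] [439.1 212.2 150. ]
roofFR [435.4 -45.8 150.5] [435.3 -45.9 150. ]
roof mid [379.3  84.2 150.5] [379.2  84.2 150. ]
hingeL [443.5 231.  145. ]
hingeL out [438.6 219.5 145. ]
freeL outer [575.7 168.5 145. ]
freeL inner [561.7 143.4 145. ]
hingeR [443.1 -67.5 145. ]
hingeR in [438.9 -55.3 145. ]
freeR outer [573.6 -11.7 145. ]
freeR inner [567.8   4.5 145. ]
white [767.4  40.6  85.2]
green [660.4   0.2  86.1]
pur [728.9 -68.7  85.3]
hammer [693.5 294.   26.6]
```

View pics/crop.png

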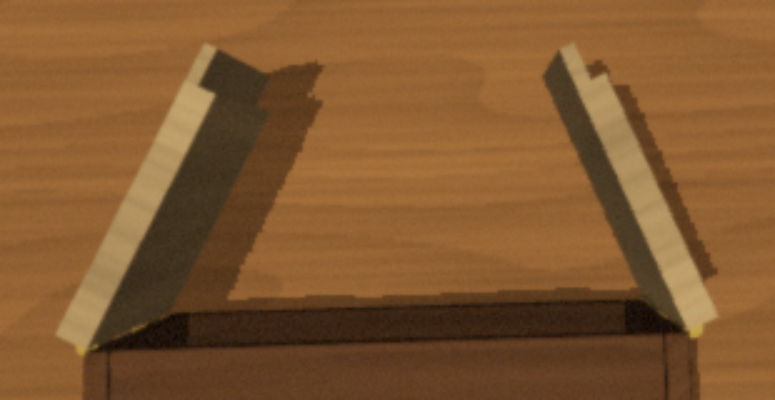

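The top view shows the doors standing open about 1.1 rad. The flanged one is the left door, with its free edge at about (194,247); the rebated one is the right, at about (338,247). The glass jar is at (296,119) and the green one at (327,192). Measured door lengths (~150) and heights (150, 85) agree with what was given. I'll close the fingers and go to a point outside the rebated door, staying high.

```bash
python3 -m jog '[40,-32,5,1,0, 80,-63,10,3,0, 119,-94,15,6,0, 158,-124,20,9,0, 197,-155,25,12,0, 236,-186,30,15,0, 275,-217,35,17,0, 314,-247,40,17,0, 353,-278,45,17,0, 392,-309,50,17,0, 431,-340,55,17,0, 470,-370,59,17,0, 510,-402,59,17,0, 510,-402,59,17,0, 510,-402,59,17,0, 510,-402,59,17,0, 510,-402,59,17,0]'; python3 - <<'E'
from cell import *
import cv2
s=read_state();print(s['clock'],s['eef_pos'],s['tool_rot'],s['width'],s['force'])
p,d=get_image('top');cv2.imwrite('pics/top1.png',p)
p,d=get_image('side');cv2.imwrite('pics/side1.png',p)
E
```

```text
clock: 1.57
eef_pos: [563.4, -81.6, 345.0]
tool_rot: [-3.137, -0.002, 0.009]
force: [0.3, -0.1, -0.1]
width: 0.4
1.5667 [563.35320617 -81.6275784  345.00346278] [-3.13719019e+00 -2.39924950e-03  8.55287315e-03] 0.40429729377990103 [ 0.31836186 -0.11872601 -0.06241693]
```

View pics/side1.png

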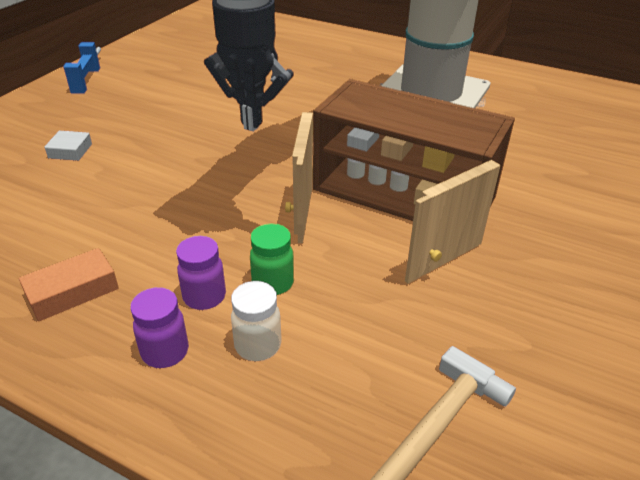

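```bash
python3 -m jog '[0,0,35,0,0, 0,0,70,0,0, 0,0,70,0,0, 0,0,70,0,0]'; python3 - <<'E'
from cell import *
import cv2
p,d=get_image('side');cv2.imwrite('pics/side2.png',p[:300,150:550])
E
```

```text
clock: 2.0
eef_pos: [558.7, -90.6, 274.7]
tool_rot: [3.141, 0.005, -0.004]
force: [0.5, 0.0, 0.5]
width: -0.0
```

View pics/side2.png

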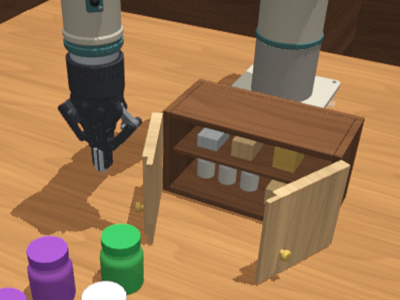

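```bash
python3 -m jog '[-2,-20,0,0,0, -4,-40,0,0,0, -5,-58,0,0,0, -8,-67,0,0,0, -12,-78,0,0,0, -17,-90,0,0,0, -24,-100,0,0,0, -31,-110,0,0,0, -39,-119,0,0,0, -47,-125,0,0,0, -55,-131,0,0,0, -63,-136,0,0,0, -70,-139,0,0,0, -77,-142,0,0,0, -83,-144,0,0,0, -83,-144,0,0,0]'; python3 - <<'E'
from cell import *
import cv2
p,d=get_image('side');cv2.imwrite('pics/side3.png',p[:300,150:550])
p,d=get_image('top');cv2.imwrite('pics/top3.png',p)
E
```

```text
clock: 3.38
eef_pos: [475.8, 55.3, 275.6]
tool_rot: [-3.142, 0.002, -0.001]
force: [-0.6, 0.9, -0.1]
width: 0.1
```

View pics/side3.png

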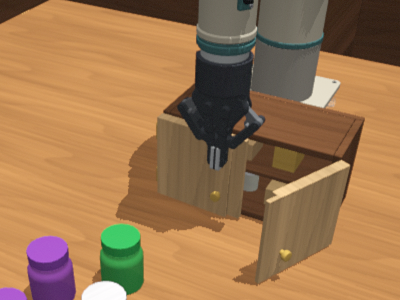

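View pics/top3.png

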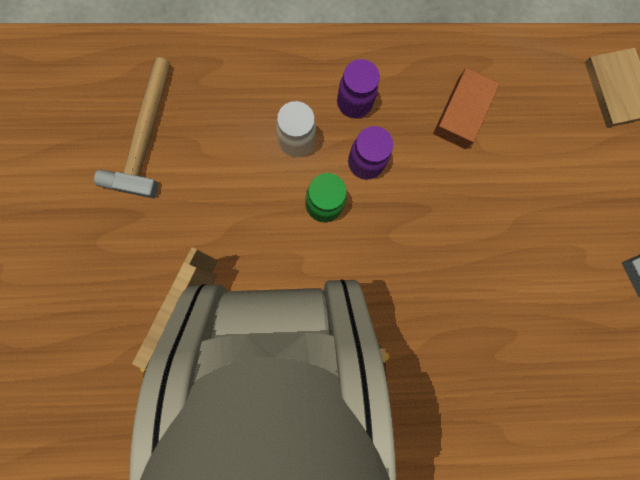

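The side view shows the rebated door almost shut, with the fingertips on it, and the flanged door still open. The jars haven't moved. I'll finish the push gently.

```bash
python3 -m jog '[-3,0,0,0,0, -6,-1,0,0,0, -8,-1,0,0,0, -10,-1,0,0,0, -10,-1,0,0,0]'; python3 -m jog '[-2,0,0,0,0, -2,0,0,0,0, -2,0,0,0,0]';python3 -m jog '[-2,0,0,0,0, -2,0,0,0,0, -2,0,0,0,0]'
```

```text
clock: 3.9
eef_pos: [467.4, 56.0, 275.8]
tool_rot: [-3.142, -0.001, -0.002]
force: [0.9, 0.4, 0.5]
width: 0.2
clock: 4.15
eef_pos: [466.5, 56.0, 276.0]
tool_rot: [-3.141, -0.003, -0.002]
force: [5.1, 0.1, -1.5]
width: 0.4
clock: 4.4
eef_pos: [465.6, 56.1, 276.3]
tool_rot: [-3.141, -0.006, -0.002]
force: [8.5, 0.5, -2.8]
width: -0.1
```

```bash
python3 -m jog '[20,0,0,0,0, 50,0,0,0,0, 70,0,0,0,0, 80,0,-35,0,0, 90,0,-70,0,0, 100,0,-75,0,0, 100,0,-75,0,0]'; python3 - <<'E'
from cell import *
import cv2,numpy as np
n='wrist'
c=camera_params(n);np.savez('pics/wrist4c.npz',K=c['K'],T=c['T'])
p,d=get_image(n);cv2.imwrite('pics/wrist4.png',p);np.save('pics/wrist4.npy',d)
p,d=get_image('side');cv2.imwrite('pics/side4.png',p[:400,150:550])
E
```

```text
clock: 4.98
eef_pos: [564.9, 55.8, 352.8]
tool_rot: [-3.141, -0.004, -0.002]
force: [1.1, 0.6, 0.2]
width: 0.1
```

View pics/side4.png

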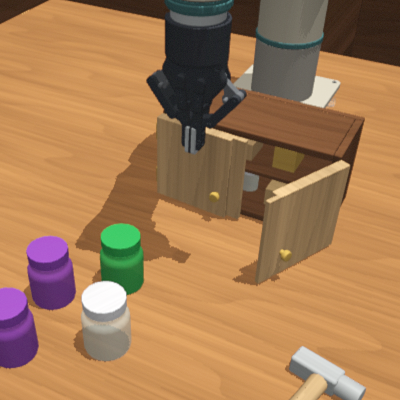

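View pics/wrist4.png

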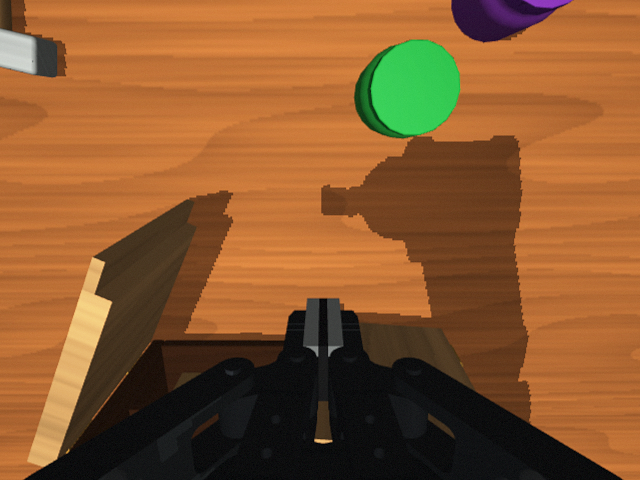

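The rebated door now stands flush, and the flanged door and jars haven't changed. Next is over to the outside of the flanged door, where I'll check the rebated door from above.

```bash
python3 -m jog '[3,-38,0,0,0, 6,-76,0,0,0, 9,-114,0,0,0, 12,-152,0,0,0, 15,-190,0,0,0, 15,-194,0,0,0, 15,-194,0,0,0, 15,-194,0,0,0]'; python3 - <<'E'
from cell import *
import cv2,numpy as np
for n in('top','side'):
    p,d=get_image(n);cv2.imwrite(f'pics/{n}5.png',p);np.save(f'pics/{n}5.npy',d);c=camera_params(n);np.savez(f'pics/{n}5c.npz',K=c['K'],T=c['T'])
E
```

```text
clock: 5.75
eef_pos: [577.4, 249.1, 348.9]
tool_rot: [3.139, 0.004, -0.001]
force: [0.4, -0.9, -0.4]
width: -0.0
```

View pics/top5.png

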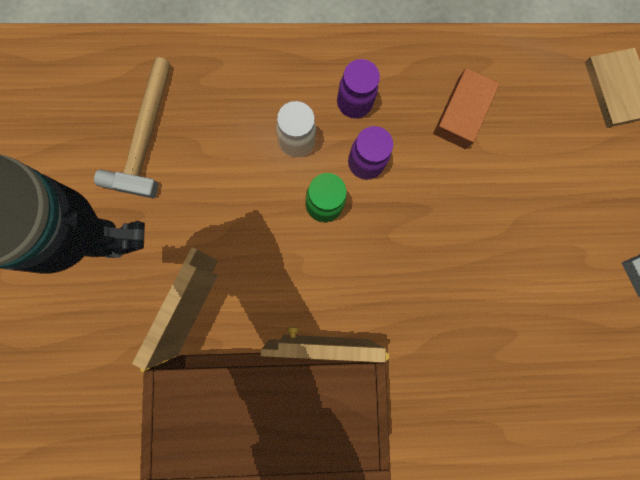

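View pics/side5.png

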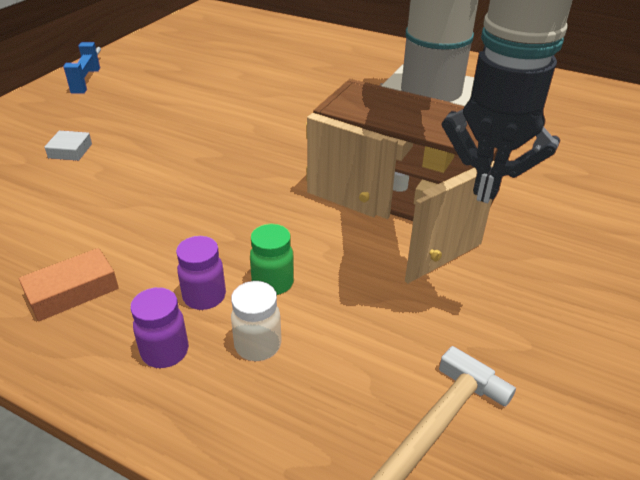

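```bash
python3 - <<'E'
from h import *
import cv2
np.set_printoptions(precision=1,suppress=True)
im=cv2.imread('pics/top5.png')[320:390,250:400];cv2.imwrite('pics/crop5.png',cv2.resize(im,None,fx=5,fy=5,interpolation=cv2.INTER_CUBIC))
# outer face fit from side depth: grid over door face
P=[pt('side',u,v,tag='5') for u in range(316,352,4) for v in range(135,185,5)]
P=np.array(P);P=P[(P[:,0]>430)&(P[:,0]<500)]
A=np.c_[P[:,1],P[:,2],np.ones(len(P))];s,r,_,_=np.linalg.lstsq(A,P[:,0],rcond=None);print(len(P),s,P.min(0),P.max(0),np.std(A@s-P[:,0]))
E
```

```text
90 [  0.1   0.  457.4] [453.3 -39.3  36.5] [459.8  20.9 137.6] 0.5301634638736784
```

View pics/crop5.png

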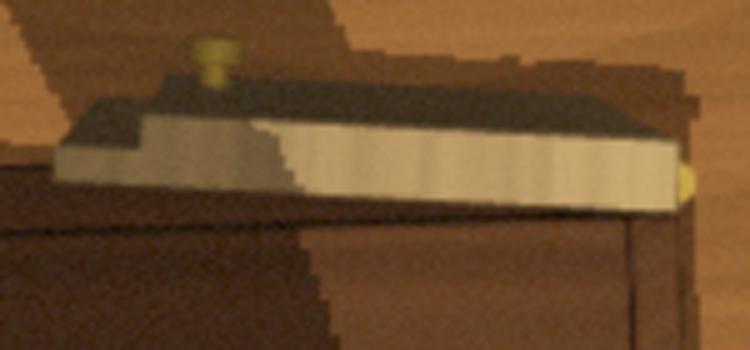

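```bash
python3 - <<'E'
from h import *
import cv2
np.set_printoptions(precision=3,suppress=True)
P=np.array([pt('side',u,v,tag='5') for u in range(312,386,3) for v in range(135,185,5)]);P=P[(P[:,0]>430)&(P[:,0]<500)&(P[:,2]>50)]
s=np.polyfit(P[:,1],P[:,0],1);print('door outer',s,P.min(0),P.max(0))
for u in (320,340,360,375): print(pt('side',u,155,tag='5'))
# cabinet front roof edges in top image
print('roof edge',[pt('top',u,v,150,tag='5') for u,v in((250,367),(386,362.4),(152,370))])
print('back face',[pt('top',u,v,145,tag='5') for u,v in((261,356),(386,362.4))])
print('outer top edge',[pt('top',u,v,145,tag='5') for u,v in((278.6,343),(385.5,348.4))])
# initial side image: roof front edge
im=cv2.imread('pics/side5.png')[60:240,290:500];cv2.imwrite('pics/crop5s.png',cv2.resize(im,None,fx=3.8,fy=3.3,interpolation=cv2.INTER_CUBIC))
E
```

```text
door outer [  0.052 457.28 ] [446.221 -46.564  50.635] [463.785  79.104 146.804]
[453.992 -31.608  86.145]
[457.347   4.622  98.733]
[461.052  39.341 111.062]
[462.814  63.938 119.328]
roof edge [array([438.352, 100.715, 150.   ]), array([437.845, -57.854, 150.   ]), array([439.058, 212.236, 150.   ])]
back face [array([449.706,  88.36 , 145.   ]), array([437.152, -58.798, 145.   ])]
outer top edge [array([463.894,  67.54 , 145.   ]), array([453.314, -59.046, 145.   ])]
```

View pics/crop5s.png

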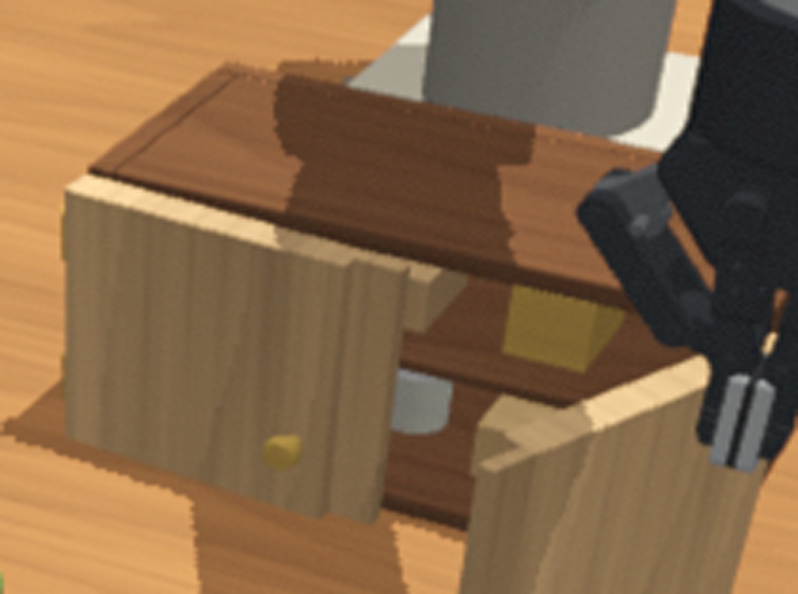

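The rebated door stands about 0.08 rad open (slope of its outer face 0.085 by the top camera, 0.05 by side depth). It probably sprang back when I withdrew quickly. I'll push it again, more lightly, and withdraw slowly.

```bash
python3 -m jog '[-5,39,0,0,0, -10,78,0,0,0, -15,117,0,0,0, -20,156,0,0,0, -25,193,0,0,0, -35,193,35,0,0, -45,193,75,0,0, -70,193,75,0,0, -85,193,75,0,0, -92,193,75,0,0, -96,193,75,0,0, -96,193,75,0,0, -96,193,75,0,0]'; python3 - <<'E'
from cell import *
import cv2,numpy as np
for n in('wrist','side'):
    p,d=get_image(n);cv2.imwrite(f'pics/{n}6.png',p);np.save(f'pics/{n}6.npy',d);c=camera_params(n);np.savez(f'pics/{n}6c.npz',K=c['K'],T=c['T'])
cv2.imwrite('pics/crop6s.png',cv2.resize(p[60:240,290:500],None,fx=3.8,fy=3.3,interpolation=cv2.INTER_CUBIC))
E
```

```text
clock: 6.93
eef_pos: [483.4, 56.7, 276.6]
tool_rot: [-3.141, -0.003, -0.003]
force: [0.0, 0.1, -0.0]
width: -0.0
```

View pics/crop6s.png

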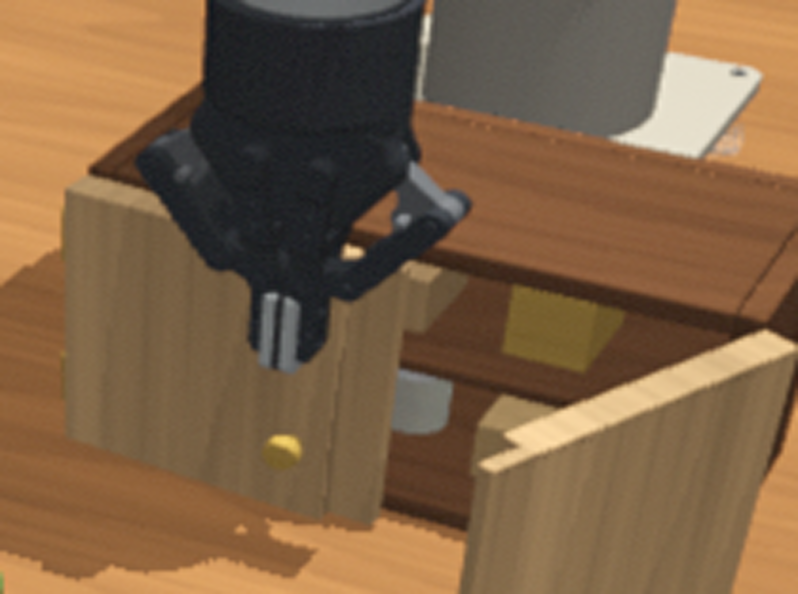

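View pics/wrist6.png

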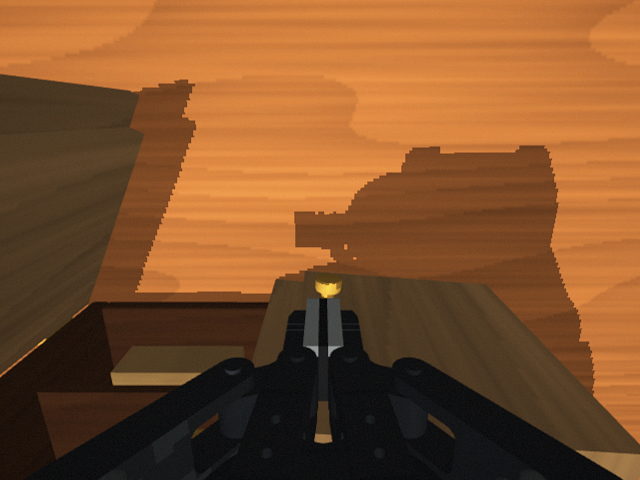

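```bash
python3 -m jog '[0,0,-12,0,0, -4,0,-12,0,0, -8,0,-12,0,0, -11,0,-12,0,0, -13,0,-12,0,0, -13,0,-12,0,0]'; python3 -m jog '[-1.5,0,0,0,0, -1.5,0,0,0,0, -1.5,0,0,0,0]';python3 -m jog '[-1.5,0,0,0,0, -1.5,0,0,0,0, -1.5,0,0,0,0]';python3 - <<'E'
from cell import *
import cv2,numpy as np
for n in('side',):
    p,d=get_image(n);cv2.imwrite(f'pics/{n}7.png',p);np.save(f'pics/{n}7.npy',d);c=camera_params(n);np.savez(f'pics/{n}7c.npz',K=c['K'],T=c['T'])
cv2.imwrite('pics/crop7s.png',cv2.resize(p[60:240,290:500],None,fx=3.8,fy=3.3,interpolation=cv2.INTER_CUBIC))
from h import *
for u in (316,325,335,340,380,383): print(pt('side',u,160,tag='7'))
E
```

```text
clock: 7.53
eef_pos: [468.8, 57.1, 287.5]
tool_rot: [3.142, 0.001, -0.002]
force: [0.0, 0.7, 0.2]
width: -0.0
clock: 7.78
eef_pos: [467.8, 57.0, 287.6]
tool_rot: [3.141, 0.0, -0.002]
force: [-0.2, -0.6, -0.2]
width: -0.4
clock: 8.03
eef_pos: [466.3, 57.0, 287.7]
tool_rot: [3.142, 0.0, -0.002]
force: [1.0, -0.1, -0.1]
width: -0.6
[453.48095758 -38.88977815  74.43878499]
[452.66174629 -23.28750462  78.70377788]
[454.64701473  -4.87240147  85.37137928]
[453.70234961   3.27092412  87.3112616 ]
[455.09773514  69.5619971  108.13076152]
[448.46042931  71.8514396  105.1501005 ]
```

View pics/crop7s.png

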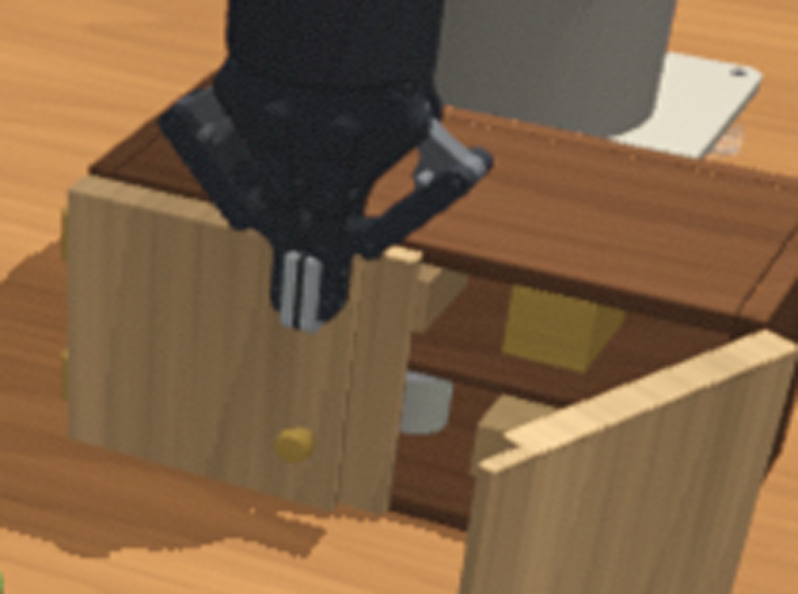

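Now it's fully home (outer face slope about 0), so the rebound explanation holds. Withdrawing slowly.

```bash
python3 -m jog '[0.3,0,0,0,0, 0.6,0,0,0,0, 0.9,0,0,0,0, 1.2,0,0,0,0, 1.5,0,0,0,0, 2,0,0,0,0, 3,0,0,0,0, 5,0,0,0,0, 10,0,0,0,0, 30,0,0,0,0, 60,0,0,0,0, 80,0,-35,0,0, 95,0,-65,0,0, 110,-39,-65,0,0, 114,-78,-65,0,0, 114,-117,-65,0,0, 114,-156,-65,0,0, 114,-193,-65,0,0, 114,-193,-65,0,0, 114,-193,-65,0,0]';python3 - <<'E'
from cell import *
import cv2,numpy as np
for n in('top','side'):
    p,d=get_image(n);cv2.imwrite(f'pics/{n}8.png',p);np.save(f'pics/{n}8.npy',d);c=camera_params(n);np.savez(f'pics/{n}8c.npz',K=c['K'],T=c['T'])
from h import *
P=np.array([pt('side',u,v,tag='8') for u in range(316,386,3) for v in range(140,180,5)]);P=P[(P[:,0]>430)&(P[:,0]<500)&(P[:,2]>50)&(P[:,1]<65)]
s=np.polyfit(P[:,1],P[:,0],1);print('door outer',s)
p=cv2.imread('pics/top8.png');cv2.imwrite('pics/crop8.png',cv2.resize(p[220:400,100:420],None,fx=2.5,fy=2.5))
E
```

```text
clock: 9.75
eef_pos: [580.1, 253.4, 352.2]
tool_rot: [-3.14, 0.001, 0.004]
force: [1.3, -0.5, 0.4]
width: -0.3
door outer [1.79292461e-02 4.53587592e+02]
```

View pics/crop8.png

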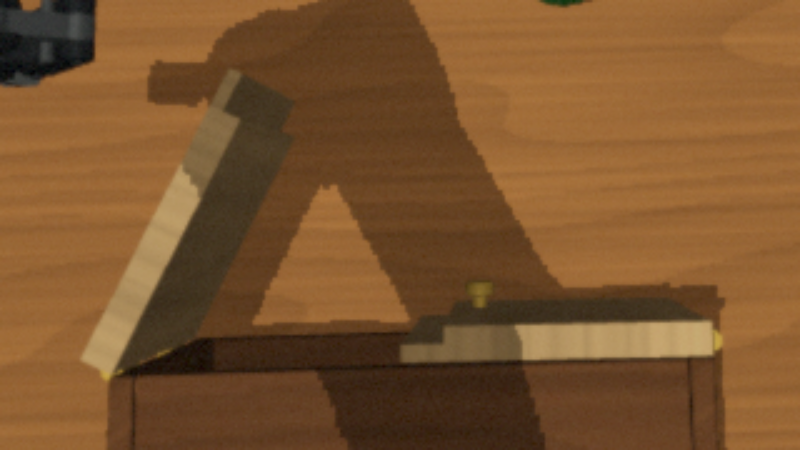

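Rebated door is shut: its back edge runs along the roof front in the crop, y≈360. Now the flanged door.

```bash
python3 -m jog '[0,0,35,0,0, 0,0,62,0,0, -10,20,62,0,0, -17,35,62,0,0, -23,49,62,0,0, -27,61,62,0,0, -32,73,62,0,0, -37,86,62,0,0, -44,96,62,0,0, -51,106,62,0,0, -58,115,62,0,0, -66,121,62,0,0, -74,127,62,0,0, -82,132,62,0,0, -88,135,62,0,0, -94,138,62,0,0, -99,141,62,0,0, -99,141,62,0,0, -99,141,62,0,0]';python3 - <<'E'
from cell import *
import cv2,numpy as np
p,d=get_image('side')
cv2.imwrite('pics/crop9s.png',cv2.resize(p[60:290,270:520],None,fx=3,fy=2.5,interpolation=cv2.INTER_CUBIC))
E
```

```text
clock: 11.43
eef_pos: [481.3, 108.9, 290.7]
tool_rot: [3.141, 0.0, -0.002]
force: [0.4, -0.4, 0.5]
width: 0.1
```

View pics/crop9s.png

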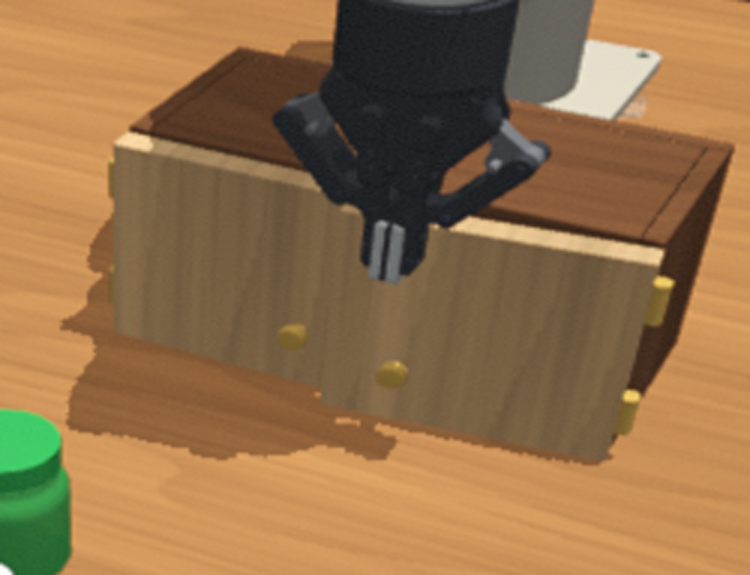

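The flanged door is nearly shut and lapping outside the tongue. Closing it the rest of the way gently.

```bash
python3 -m jog '[-3,0,0,0,0, -6,0,0,0,0, -8,0,0,0,0, -10,0,0,0,0, -11,0,0,0,0, -11,0,0,0,0, -11,0,0,0,0]'; python3 -m jog '[-1.5,0,0,0,0, -1.5,0,0,0,0, -1.5,0,0,0,0]';python3 -m jog '[-1.5,0,0,0,0, -1.5,0,0,0,0, -1.5,0,0,0,0]'
```

```text
clock: 12.07
eef_pos: [470.3, 109.1, 290.7]
tool_rot: [-3.142, 0.0, -0.002]
force: [-0.1, 0.6, -0.3]
width: 0.4
clock: 12.32
eef_pos: [468.9, 109.1, 290.7]
tool_rot: [-3.142, 0.0, -0.002]
force: [-0.0, 1.1, -0.5]
width: 0.2
clock: 12.57
eef_pos: [467.3, 109.1, 290.7]
tool_rot: [3.142, 0.0, -0.002]
force: [-0.3, 0.0, 0.2]
width: -0.1
```

```bash
python3 -m jog '[-1,0,0,0,0, -1,0,0,0,0, -1,0,0,0,0]'; python3 -m jog '[-1,0,0,0,0, -1,0,0,0,0, -1,0,0,0,0]'
```

```text
clock: 12.82
eef_pos: [466.4, 109.1, 290.7]
tool_rot: [3.142, 0.0, -0.002]
force: [-0.0, 0.5, -0.2]
width: 0.2
clock: 13.07
eef_pos: [465.4, 109.0, 290.7]
tool_rot: [-3.142, 0.0, -0.002]
force: [0.5, -0.5, -0.4]
width: 0.1
```

```bash
python3 -m jog '[-1,0,0,0,0, -1,0,0,0,0, -1,0,0,0,0]'; python3 - <<'E'
from cell import *
import cv2,numpy as np
for n in('side',):
    p,d=get_image(n);np.save(f'pics/{n}10.npy',d);c=camera_params(n);np.savez(f'pics/{n}10c.npz',K=c['K'],T=c['T'])
cv2.imwrite('pics/crop10s.png',cv2.resize(p[60:290,270:520],None,fx=3,fy=2.5,interpolation=cv2.INTER_CUBIC))
from h import *
for lo,hi in((309,368),(405,472)):
    P=np.array([pt('side',u,v,tag='10') for u in range(lo,hi,3) for v in range(155,215,4)]);P=P[(P[:,0]>440)&(P[:,0]<490)&(P[:,2]>55)&(P[:,2]<140)]
    print(len(P),P.min(0),P.max(0),np.polyfit(P[:,1],P[:,0],1))
E
```

```text
clock: 13.32
eef_pos: [465.0, 109.1, 290.8]
tool_rot: [-3.141, -0.002, -0.002]
force: [3.5, -1.1, -0.6]
width: 0.4
120 [451.73844326 -51.6568411   55.0770541 ] [455.42048342  49.63598558 110.06590203] [1.4463680e-02 4.5361582e+02]
282 [451.91669153 109.27243105  55.15069244] [475.62015875 216.07404346 139.92494963] [-2.25181572e-02  4.58168262e+02]
```

View pics/crop10s.png

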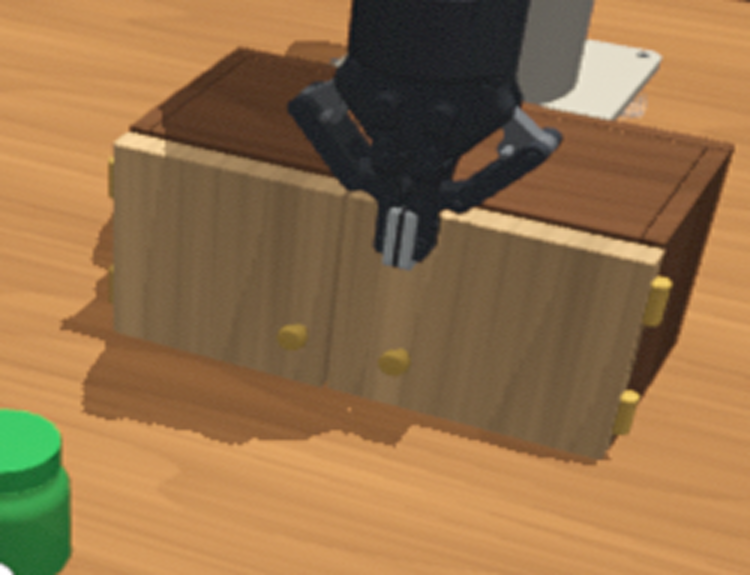

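Both doors are flush and the contact force is 3.5 N. I'll withdraw slowly so nothing rebounds.

```bash
python3 -m jog '[0.3,0,0,0,0, 0.6,0,0,0,0, 0.9,0,0,0,0, 1.2,0,0,0,0, 1.5,0,0,0,0, 1.8,0,0,0,0, 2.1,0,0,0,0, 2.5,0,0,0,0, 3,0,0,0,0, 5,0,0,0,0, 10,0,0,0,0, 30,0,0,0,0, 60,0,0,0,0, 80,0,-35,0,0, 95,-30,-65,0,0, 100,-68,-65,0,0, 104,-107,-65,0,0, 104,-146,-65,0,0, 104,-146,-65,0,0, 104,-146,-65,0,0]';python3 - <<'E'
from cell import *
import cv2,numpy as np
for n in('top','side'):
    p,d=get_image(n);cv2.imwrite(f'pics/{n}11.png',p);np.save(f'pics/{n}11.npy',d);c=camera_params(n);np.savez(f'pics/{n}11c.npz',K=c['K'],T=c['T'])
from h import *
for lo,hi in((309,368),(405,472)):
    P=np.array([pt('side',u,v,tag='11') for u in range(lo,hi,3) for v in range(160,215,4)]);P=P[(P[:,0]>440)&(P[:,0]<475)&(P[:,2]>55)&(P[:,2]<135)]
    print(len(P),np.polyfit(P[:,1],P[:,0],1))
print('jar',pt('top',296,119),pt('top',296,119,tag='11'))
p=cv2.imread('pics/top11.png');cv2.imwrite('pics/crop11.png',cv2.resize(p[80:400,100:420],None,fx=1.8,fy=1.8))
E
```

```text
clock: 15.03
eef_pos: [568.1, 258.4, 355.2]
tool_rot: [-3.14, 0.001, 0.004]
force: [-0.2, -0.6, -0.7]
width: -0.2
93 [1.81448234e-02 4.53541562e+02]
264 [5.78796247e-03 4.52973355e+02]
jar [767.42072104  40.626136    85.20298282] [766.97740221  40.62764858  86.22432444]
```

View pics/crop11.png

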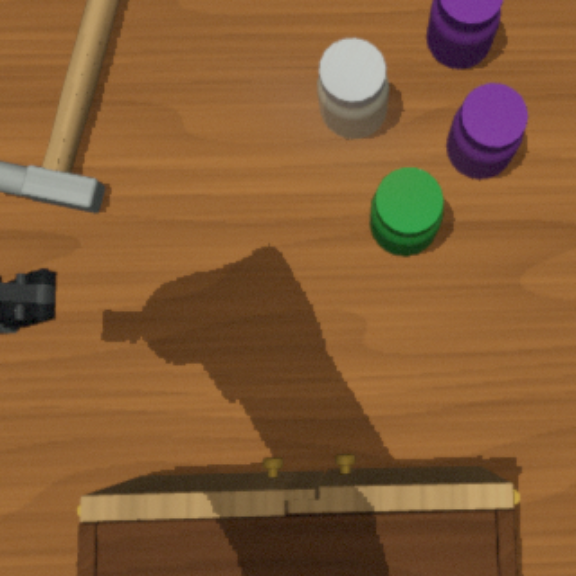

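View pics/side11.png

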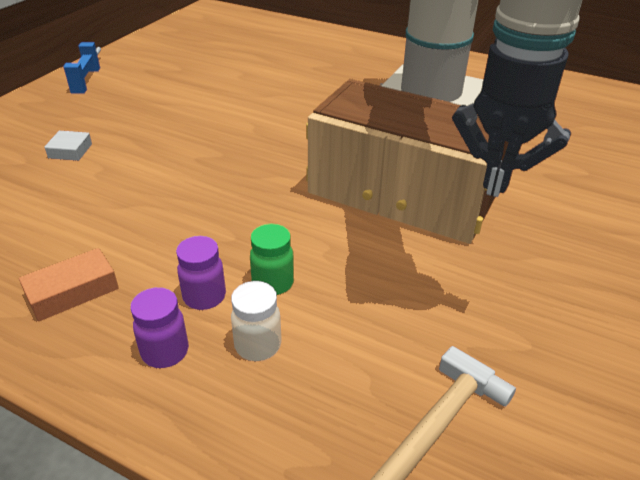

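Both doors are flush, and the lap joint shows at about (300,500) in the crop. The jar is where it was, and the arm is clear of everything.

```bash
python3 -c "
from cell import *
print(finish_job())"
```

```text
the job is handed in; nothing more can be done
None
```

Both doors are shut with their edges lapped, and the job was handed in at about 15 s of the 48 s allowed. I pushed the rebated door home first while the flanged door stood open at about 1.1 rad. Then I swung the flanged door home over it, using the closed fingertips well above the jars each time.

- **First push:** the rebated door sprang back to about 0.08 rad when I withdrew quickly after pressing with 8.5 N. The two cameras disagreed on that angle: 0.085 from the top, 0.05 from side depth. I pushed it again with about 1 N and withdrew slowly, and it then stayed shut.
- **Doors at the end:** side-camera depth puts both outer faces within about 0.02 rad of the cabinet front. The top view shows the flange lying in the rebate.
- **Jar:** it is upright and within 1 mm of where it started.
- **Arm:** it is clear of everything. The highest force I read was about 9 N; I read forces only at the end of each move.

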